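Take the battery carrier out of a handheld oscilloscope

ROBOT

A 6-joint arm with a two-finger parallel gripper is mounted at the origin on the work surface. World frame = base frame: x ahead of the robot, y to its left, z up, the work surface at z = 0. Lengths are in m, angles in rad, forces in N, time in s.
With the tool pointing down it reaches from about 0.4 to 0.925 m from the base axis. Payload 12.5 kg.
Tool frame: the origin (TCP) lies on the centre line of the jaws, within the pads' length; the fingertips stand 8 mm ahead of it and the grasp point (between the pads) lies 11 mm behind it; z points along the fingers, y is the line along which they close (so a half turn about z gives the same grasp; the last joint's range is limited). The gripper opens to 95 mm and grips with 3 to 60 N. Pads are 20 mm wide; open, the fingers measure 119 mm over their backs; the gripper's body (75 mm by 180 mm) begins 59 mm behind the grasp point.
Start: joints at [-1.297, 0.491, 1.559, -0, 1.092, -0.106], TCP at [0.232, -0.58, 0.223] pointing down, gripper open.
Joint ranges: [-3.1, 3.1], [-0.84, 2.19], [0.05, 2.79], [-1.13, 4.28], [0.06, 2.93], [-2.69, 2.69]. Speed limits (rad/s): [2.22, 2.22, 2.79, 3.14, 3.14, 3.14].

INTERFACE

Orientations are given as [roll, pitch, yaw] about the fixed x, y, z axes, in that order (R = Rz(yaw) Ry(pitch) Rx(roll)).
In Python, from station import robot, imaging, models gives the robot as it stands. The module is installed in compiled form; this text tells all that it offers.
- The arm moves only by the shell command python3 -m jog 'ROWS' [FORCE]. ROWS is JSON, a list that holds one entry, the list of rows, each a list of 5 numbers: the shift along the world's x, y, z in cm, then the turn about the world's z in degrees, then the opening, from 0 (shut) to 1 (fully open). In form: [[[dx, dy, dz, turn, claw], ...]]. A call has exactly 10 rows; each row shifts and turns the commanded pose from where the row before left it; what a row does not reach is not made up. A row lasts 1/8 s, in which the tool goes at most 62.5 mm and 10.7 degrees, less where a joint would pass 70% of its speed; a pose out of reach is approached as far as the arm can. A call is refused whole if a number of a shift passes 6.25 or a number of a turn 10.7, either way. A call with a gripper value outside its range is refused whole. The fingers move at their own pace and stop on an object; FORCE is the grip in N (left out, the last holds). Time passes only in rows, so rows that do not move let the fingers close, or fill a call up. It gives the time, the measured TCP pose, the force, the opening and the grip force at its end, in the units of the state.
- robot.state(): the state, without advancing time (a new reading comes with each control period).
- imaging.read_camera(name): name is "side" or "top" or "wrist"; returns a dict with "frame" (384x512x3 uint8, red, green, blue), "vertical_fov" (degrees; the focal length in pixels is half the picture's height over the tangent of half this angle, whatever the lens; pixels are square), "cx", "cy" (the principal point, pixels), "T" (4x4, takes a point from camera to world coordinates). Camera axes: x right, y down, z forward; pixel columns grow to the right and rows downward; lengths in m; the calibration is good to about 2 mm. A picture is of the moment at which its call begins. There is no depth.
- robot.job_done(): hands the job in; it is judged then, once.
Trained networks look in the newest picture that a camera, given by its name, has taken for a name from the list of things; names that differ only in an ending like _2 or _b are one class to them, and where a whole thing is asked for, a point or a joint stands for the part that bears it (a point fixed in the world has none). Each returns a list of dicts, best first, with "confidence" (0 to 1); they miss things now and then, are a little off and sometimes report something else, mostly with a low value. They report only what shows in the picture. A call takes as long as a camera call. They do not tell look-alikes from the thing itself.
- models.find_in(query, camera): "centre" ([x, y, z] in m, in the coordinates of the camera as it stood for that picture, good to about 4 mm: the middle of the surface that is visible of it).
- models.tip_of(query, camera): "centre" ([x, y, z] in m, in the coordinates of the camera as it stood for that picture, good to about 4 mm: a listed point, or the origin of a listed thing).
The state is a dict: "t": time; "qpos": joint angles; "dq": joint speeds; "tau": joint torques, N m; "tool_pos": TCP position; "tool_rot": TCP orientation; "ft_force": force on the tool from outside, world axes, zero at the start; "ft_torque": the same for the moment, N m; "width": finger opening in m; "grasp_force": force on a finger pad.
Only numpy, scipy, OpenCV 4.12 (cv2) and the standard library are available. Lean on these libraries where they do the work, as an engineer would, in place of code of your own. Each camera call takes 0.05 s, during which the arm holds its last target. There are 200 camera calls.

TASK

The handheld oscilloscope lies on its face: with the blade of the flat pry tool, in the notch under the cover's free edge, prise up the battery cover in its back (start it with the blade, not with the fingers), see that the cover is swung well back past upright so that it stays open, and lay the tool flat on the table. Then squeeze the carrier's two opposed side catches together between the fingers and lift the battery carrier straight out. Finish while still holding the carrier by its pinched catches, level, several centimetres clear above the oscilloscope; leave the other things on the table where they are.

Things in the scene. Friction and masses are not known exactly. Their poses are not given: they have to be found in the camera images.
- scope: handheld oscilloscope, grey plastic, black rubber corners, 230 (x) x 110 (y) x 58 mm high, lying face down; heavy, does not move. Origin: centre of its underside, z up. Battery cover in its back: x -88.5 to 28.5, y -55 to 35.5, top flush at z 58, 4 mm thick, hinged along x at y 36.5, free edge flush with the scope's -y side face
- seat (a point): middle of the battery compartment's floor, at scope x -30, y -5, z 8 mm, below the cover; the carrier stands on it, guided with 1.5 to 2 mm play. The compartment is 110 (x) x 62 (y) mm and open on top (rim at scope z 54). Beside each catch is a finger recess reaching 31 mm outward along x, 62 mm wide, floor at scope z 26: the opened fingers, over their backs, must fit the 110 mm
- notch (a point): middle of the pry notch's mouth, on the scope's -y side face just below the cover's free edge, at scope x -30, y -55, z 50.5 mm. The notch is 28 mm wide along x, 7 mm high (z 47 to 54) and goes 14 mm in along +y; its roof is the cover's underside. Axes parallel to the scope's
- hinge (a point): middle of the cover's hinge axis, at scope x -30, y 36.5, z 58 mm; 91.5 mm from the cover's free edge. The axis runs along the scope's x
- cover (a joint): angle of the battery cover in rad: 0 shut, grows as the -y edge rises, 1.57 upright, 2.5 at its stop leaning back over the scope's +y side. Stiff hinge: about 1 to 1.5 N at the free edge moves it, and it stays at any angle where it is left
- carrier: battery carrier for four AA cells (two by two), black plastic frame, grey and copper cells, 32 (x) x 58 (y) x 40 mm high, 0.13 kg. Origin: centre of its underside, z up, axes parallel to the scope's while seated; seated, it is 8 mm above the scope's underside. The two catches stand on its +x and -x sides. Hidden until the cover is open
- catch_a_pad (a point): centre of the outer grip face of the catch on the carrier's +x side, 24 mm out from the carrier's centre, 34 mm above its underside. Catch: ribbed black upright plate, 24 wide (y) x 40 high (carrier z 3 to 43), 4 mm thick, with a barb at its foot hooked under a ledge of the scope. 48 mm over both catches, 38 mm when both are fully squeezed
- catch_b_pad (a point): the same on the carrier's -x side
- catch_a (a joint): how far the +x catch is squeezed in, in m: 0 free, 0.005 fully in against its stop. Spring: 3 N at 0, 6 N fully in. The barb clears its ledge above 0.003; a grip of 15 N or more squeezes both catches home
- catch_b (a joint): the same for the -x catch
- pry_tool: flat pry tool lying on the table: aluminium handle 100 long x 16 wide x 14 mm high and a steel blade 65 mm long, 10 wide, 2 mm thick, in line with it at mid height (7 mm above the underside). 0.045 kg. Origin: centre of the handle's underside; x points along the tool from handle to blade, z up
- pry_grip (a point): point in the handle at the tool's centre of mass, 20 mm from the handle's middle towards the blade, 7 mm above the underside: a good place to grip
- pry_tip (a point): middle of the blade's tip, 95 mm ahead of pry_grip on the tool's axis
- reel: bystander: reel of solder wire, blue flanges, 64 mm across, 32 mm high, lying flat
- tube: bystander: short piece of copper tube standing on end, 66 mm across, 58 mm high
- parts_box: bystander: shut clear plastic box with small parts, 87 x 62 x 29 mm
Mind the look-alikes: they are no part of the job. Of the things that look like the pry_tool, the smallest one is meant.

How it is judged:
By the outcome, as a careful person would: the job done as asked, in the order asked, and still so for the second after the job is handed in, while the arm keeps its last pose, push and grip.
It also fails if it takes over 72 s, if anything falls off the work surface, if the arm or the gripper's body presses on something with over 40 N, if the wrist force passes 120 N, or if a joint passes its speed limit or range.

## Working session

There is one attempt and no reset: what is moved stays moved. The work goes in short steps, Python scripts to look and compute and a shell command to move; the robot and the scene stay as the last step left them, time stands still between calls to the robot, and variables do not carry over. Pictures are saved under pics/ and viewed, at most 10 in all, crops included, and the job is handed in when it is done.

```bash
mkdir -p pics
cat > h.py <<'E'
import numpy as np, cv2
from station import robot, imaging, models
def cam(n):
    return imaging.read_camera(n)
def w(c,p):
    T=np.array(c["T"]); return T[:3,:3]@np.array(p)+T[:3,3]
def K(c):
    f=c["frame"].shape[0]/2/np.tan(np.radians(c["vertical_fov"])/2); return f,c["cx"],c["cy"]
def px(c,P):
    T=np.array(c["T"]); q=T[:3,:3].T@(np.array(P)-T[:3,3]); f,cx,cy=K(c); return np.array([f*q[0]/q[2]+cx,f*q[1]/q[2]+cy])
def onz(c,u,v,z):
    f,cx,cy=K(c); T=np.array(c["T"]); d=T[:3,:3]@np.array([(u-cx)/f,(v-cy)/f,1]); return T[:3,3]+d*(z-T[2,3])/d[2]
def save(c,n): cv2.imwrite("pics/"+n,c["frame"][:,:,::-1])
def q(cams,names,fn=("tip_of",)):
    for n in cams:
        c=cam(n)
        for k in names:
            for f in fn:
                for d in getattr(models,f)(k,n)[:4]:
                    P=w(c,d["centre"]); print(n,f,k,round(d["confidence"],2),P.round(4),px(c,P).round(0))
E
python3 - <<'E'
from h import *
for n in("top","side"):
    c=cam(n); save(c,n+"0.png")
print(robot.state())
q(["top","side"],["scope","notch","hinge","pry_tool","pry_grip","pry_tip","reel","tube","parts_box"])
E
```

```text
{'t': 0.1, 'qpos': array([-1.29660824e+00,  4.91490300e-01,  1.55938200e+00, -3.97900702e-05,
        1.09166778e+00, -1.05608319e-01]), 'dq': array([ 0.00238079, -0.00131734, -0.00110868,  0.00107494,  0.00021808,
        0.00131046]), 'tau': array([ 2.66123963e-03, -6.13626623e+01, -2.58605182e+01,  6.93205814e-02,
        4.69815591e-02, -2.13676782e-05]), 'tool_pos': array([ 0.23166121, -0.58026939,  0.22212799]), 'tool_rot': array([-3.14064678e+00, -6.47748762e-05,  3.79814740e-01]), 'ft_force': array([ 0.42715726, -0.31797702, -0.32069018]), 'ft_torque': array([-0.00419954, -0.05017969, -0.00035597]), 'grasp_force': 0.0, 'width': 0.09533580394372522}
top tip_of scope 0.66 [0.5815 0.1571 0.0029] [206. 166.]
top tip_of notch 0.56 [0.5762 0.0987 0.0438] [223. 165.]
top tip_of hinge 0.9 [0.5464 0.1911 0.0541] [194. 174.]
top tip_of pry_tool 0.8 [ 5.248e-01 -2.754e-01 -2.000e-04] [337. 182.]
top tip_of pry_tool 0.8 [ 0.6089 -0.4166 -0.0017] [377. 157.]
top tip_of pry_tool 0.72 [ 0.4536 -0.0472 -0.0011] [269. 204.]
top tip_of pry_grip 0.88 [ 0.4688 -0.0744  0.008 ] [277. 199.]
top ti
[... 752 characters left out ...]
de tip_of pry_tool 0.78 [ 0.6077 -0.4183 -0.0012] [275. 112.]
side tip_of pry_tool 0.74 [ 0.4546 -0.0468  0.0039] [275. 199.]
side tip_of pry_tool 0.54 [ 0.5231 -0.2732  0.0014] [282. 145.]
side tip_of pry_grip 0.81 [ 0.6323 -0.4139  0.0104] [268. 109.]
side tip_of pry_grip 0.51 [ 0.5001 -0.2759  0.0054] [289. 145.]
side tip_of pry_tip 0.77 [ 0.4089 -0.2876  0.0108] [316. 150.]
side tip_of pry_tip 0.75 [ 0.5326 -0.1727  0.0121] [268. 162.]
side tip_of pry_tip 0.55 [ 0.7561 -0.4092  0.0084] [237. 101.]
side tip_of reel 0.69 [ 0.6544 -0.2283  0.0023] [241. 142.]
side tip_of tube 0.57 [ 4.385e-01 -4.118e-01  4.000e-04] [319. 126.]
side tip_of parts_box 0.96 [ 0.4572  0.4178 -0.0008] [201. 337.]
```

View pics/top0.png

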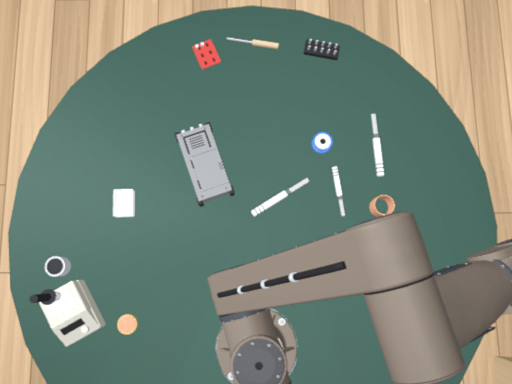

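View pics/side0.png

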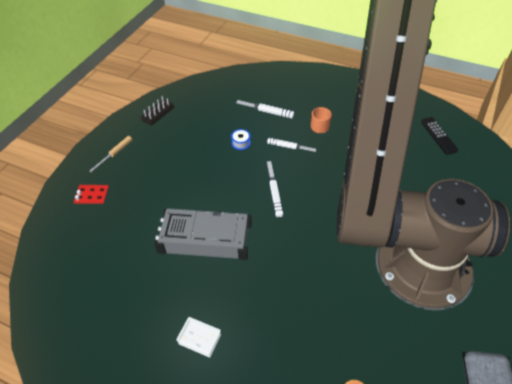

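Top view: three look-alike pry tools. From origin to tip they measure about 150, 149 and 115 mm, so the one at (337,182) is meant, with its blade pointing at the robot. The scope is at (206,166) with yaw about 19°. I'll move over the tool, turned so that joint 6 stays in range.

```bash
python3 -m jog '[[[2.7,3,0,9,1],[2.7,3,0,10,1],[2.7,3,0,10.5,1],[2.7,3,0,10.5,1],[2.7,3,0,10.5,1],[2.7,3,0,10.5,1],[2.7,3,-0.5,10.5,1],[2.7,3,-1,10.5,1],[2.7,3,-1,10.5,1],[2.7,3,-1,10.5,1]]]' 60
python3 -m jog '[[[0,0,-0.5,10.5,1],[0,0,-0.5,10.5,1],[0,0,0,10.5,1],[0,0,0,10.5,1],[0,0,0,10.5,1],[0,0,0,10,1],[0,0,0,0,1],[0,0,0,0,1],[0,0,0,0,1],[0,0,0,0,1]]]'
python3 - <<'E'
from h import *
q(["wrist","top","side"],["pry_tool","pry_grip","pry_tip","notch","hinge","scope"])
c=cam("wrist"); save(c,"w1.png"); print(robot.state()["tool_pos"],robot.state()["tool_rot"],robot.state()["qpos"])
E
```

```text
t: 2.35
tool_pos: [0.5026, -0.2795, 0.1875]
tool_rot: [3.141, 0.0, 2.183]
ft_force: [-0.7, -0.6, 0.4]
width: 0.0951
grasp_force: 0.0
t: 3.6
tool_pos: [0.5017, -0.2804, 0.1776]
tool_rot: [3.141, -0.0, -3.016]
ft_force: [-0.1, 0.5, 0.4]
width: 0.095
grasp_force: 0.0
wrist tip_of pry_tool 0.89 [ 0.5235 -0.2751  0.0013] [255. 197.]
wrist tip_of pry_tool 0.84 [ 0.4565 -0.0491 -0.001 ] [468. 163.]
wrist tip_of pry_tool 0.67 [ 0.6083 -0.4124 -0.0056] [132. 249.]
wrist tip_of pry_grip 0.92 [ 0.4656 -0.0707  0.0052] [450. 170.]
wrist tip_of pry_grip 0.74 [ 0.5045 -0.2747  0.0065] [258. 182.]
wrist tip_of pry_grip 0.6 [ 0.6333 -0.4158  0.0057] [126. 272.]
wrist tip_of pry_tip 0.96 [ 0.7541 -0.4097  0.0075] [129. 355.]
wrist tip_of pry_tip 0.77 [ 0.5333 -0.178   0.0098] [341. 218.]
wrist tip_of pry_tip 0.61 [ 0.4087 -0.2912  0.0092] [254.  87.]
wrist tip_of hinge 0.63 [ 0.4344 -0.408  -0.0095] [141.  99.]
top tip_of pry_tip 0.67 [ 0.5317 -0.1772  0.0118] [308. 179.]
top tip_of pry_tip 0.64 [ 0.7575 -0.4087  0.0116] [373. 113.]
top tip_of notch 0.88 [0.5763 0.1037 0.0455] [222. 165.]
top tip_of 
[... 590 characters left out ...]
5217 -0.2702  0.0023] [282. 145.]
side tip_of pry_tip 0.78 [ 0.4103 -0.2912  0.0102] [316. 149.]
side tip_of pry_tip 0.6 [ 0.531  -0.1769  0.0121] [269. 161.]
side tip_of pry_tip 0.51 [ 0.7542 -0.4085  0.0119] [237. 101.]
side tip_of notch 0.85 [0.5696 0.0998 0.0525] [218. 213.]
side tip_of hinge 0.85 [0.5382 0.183  0.0564] [214. 239.]
side tip_of scope 0.88 [0.5796 0.1617 0.0038] [206. 238.]
side tip_of scope 0.73 [ 0.6572 -0.2317  0.0014] [241. 141.]
side tip_of scope 0.3 [0.5553 0.1462 0.0115] [216. 235.]
[ 0.50172997 -0.28044376  0.17766793] [ 3.14149290e+00 -1.46435198e-05 -3.01485350e+00] [-6.24623994e-01  4.69741817e-01  1.73576759e+00  7.81118038e-05
  9.36162046e-01 -2.32220579e+00]
```

View pics/w1.png

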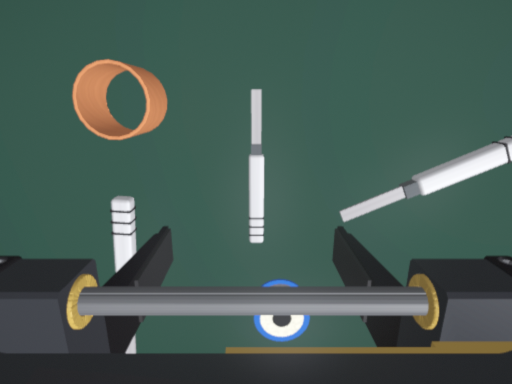

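The wrist view shows the short tool upright at column 256, with its tip at (256,90) and handle end at (257,241). That is centred on the jaw plane, so I'll descend and grip.

```bash
python3 -m jog '[[[0,0.1,-3.5,0,1],[0,0.1,-3.5,0,1],[0,0,-3.5,0,0.7],[0,0,-3,0,0.5],[0,0,-2,0,0.5],[0,0,-0.9,0,0.5],[0,0,-0.3,0,0.5],[0,0,0,0,0],[0,0,0,0,0],[0,0,0,0,0]]]' 60
python3 -m jog '[[[0,0,0,0,0],[0,0,0,0,0],[0,0,0,0,0],[0,0,0.5,0,0],[0,0,1.5,0,0],[0,0,2,0,0],[0,0,3,0,0],[0,0,3,0,0],[0,0,0,0,0],[0,0,0,0,0]]]'
python3 - <<'E'
from h import *
q(["side"],["pry_tip","pry_grip"])
c=cam("wrist"); save(c,"w2.png"); print(robot.state()["tool_pos"],robot.state()["tool_rot"])
c=cam("side"); save(c,"s2.png")
E
```

```text
t: 5.95
tool_pos: [0.5019, -0.2786, 0.0112]
tool_rot: [-3.141, 0.001, -3.015]
ft_force: [0.7, 0.7, -1.2]
width: 0.0232
grasp_force: 0.0
t: 7.2
tool_pos: [0.5015, -0.2783, 0.1105]
tool_rot: [3.141, -0.0, -3.015]
ft_force: [0.3, -0.1, -1.4]
width: 0.0156
grasp_force: 60.0
side tip_of pry_tip 0.61 [ 0.7539 -0.406   0.0086] [237. 102.]
side tip_of pry_tip 0.59 [ 0.4093 -0.2919  0.1078] [319. 127.]
side tip_of pry_tip 0.56 [ 0.5304 -0.1764  0.0085] [269. 162.]
side tip_of pry_tip 0.54 [0.5711 0.0938 0.0526] [218. 211.]
side tip_of pry_grip 0.64 [ 0.4679 -0.0695  0.0069] [274. 192.]
side tip_of pry_grip 0.63 [ 0.6309 -0.4154  0.0062] [269. 109.]
side tip_of pry_grip 0.42 [ 0.5031 -0.2801  0.107 ] [290. 121.]
side tip_of pry_grip 0.34 [ 0.444  -0.4139  0.0024] [318. 125.]
[ 0.50145172 -0.27827888  0.10980768] [ 3.14046514e+00 -1.10517155e-03 -3.01489466e+00]
```

View pics/w2.png

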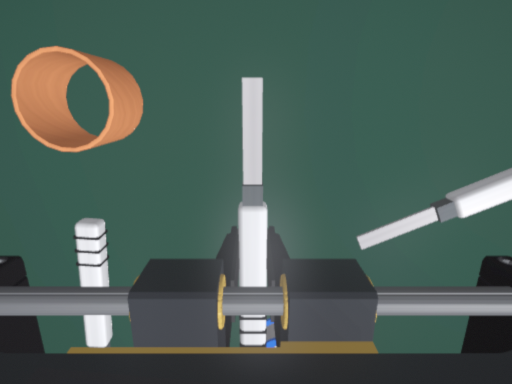

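```bash
python3 -m jog '[[[0,0,3,0,0],[1.2,2.2,3,-5,0],[1.5,2.8,3,-9,0],[1.5,2.8,0,-9.5,0],[1.5,2.8,0,-9.5,0],[1.5,2.8,0,-9.5,0],[1.5,2.8,0,-9.5,0],[1.5,2.8,0,-9.5,0],[1.2,2.2,0,-9,0],[0.8,2.1,0,-7.8,0]]]' 60
python3 - <<'E'
from h import *
q(["wrist","wrist","top","side"],["pry_tip","pry_grip","scope","notch","hinge"])
c=cam("wrist"); save(c,"w3.png"); s=robot.state(); print(s["tool_pos"],s["tool_rot"],s["qpos"],c["T"])
E
```

```text
t: 8.7
tool_pos: [0.6241, -0.0445, 0.2]
tool_rot: [-3.141, -0.0, 1.897]
ft_force: [0.4, -0.2, -0.9]
width: 0.0155
grasp_force: 60.0
wrist tip_of pry_tip 0.74 [0.5723 0.0997 0.0538] [250.  13.]
wrist tip_of pry_tip 0.72 [ 0.5332 -0.1746  0.0101] [148. 249.]
wrist tip_of pry_grip 0.95 [ 0.6211 -0.044   0.1947] [249. 244.]
wrist tip_of pry_grip 0.81 [ 0.4665 -0.0699  0.0084] [112. 151.]
wrist tip_of notch 0.64 [0.5736 0.0978 0.0522] [251.  16.]
wrist tip_of notch 0.26 [ 0.6521 -0.2211 -0.0022] [230. 301.]
wrist tip_of hinge 0.52 [ 0.6235 -0.0442  0.1957] [253. 246.]
wrist tip_of pry_tip 0.73 [0.5895 0.0361 0.1958] [243.  84.]
wrist tip_of pry_tip 0.57 [ 0.5316 -0.1768  0.0078] [148. 248.]
wrist tip_of pry_grip 0.94 [ 0.6242 -0.0494  0.1978] [253. 254.]
wrist tip_of pry_grip 0.85 [ 0.468  -0.0752  0.0075] [114. 154.]
wrist tip_of notch 0.84 [0.5771 0.0983 0.0535] [257.  15.]
top tip_of pry_tip 0.86 [ 0.7559 -0.41    0.0088] [374. 114.]
top tip_of pry_tip 0.55 [ 0.5338 -0.1766  0.0109] [307. 179.]
top tip_of pry_grip 0.6 [ 0.6282 -0.4148  0.0155] [378. 150.]
top tip_of scope 0.81 [0.5845 
[... 380 characters left out ...]
92.]
side tip_of pry_grip 0.62 [ 0.6308 -0.4158  0.0092] [269. 109.]
side tip_of scope 0.6 [ 0.5816  0.157  -0.001 ] [206. 238.]
side tip_of notch 0.86 [0.5693 0.0976 0.0514] [218. 213.]
side tip_of hinge 0.82 [0.5417 0.1844 0.0567] [213. 239.]
[ 0.62373818 -0.04544604  0.2006374 ] [ 3.14152279e+00 -5.22391056e-06  1.90176925e+00] [-1.78318596e-01  5.12961106e-01  1.58336992e+00  4.46516173e-05
  1.04520318e+00 -5.09313922e-01] [[ 9.45614216e-01  3.11519902e-01  9.36435007e-02  5.96864880e-01]
 [ 3.25290229e-01 -9.05715006e-01 -2.71784098e-01  3.10491922e-02]
 [ 1.48168133e-04  2.87464222e-01 -9.57791365e-01  3.61880766e-01]
 [ 0.00000000e+00  0.00000000e+00  0.00000000e+00  1.00000000e+00]]
```

View pics/w3.png

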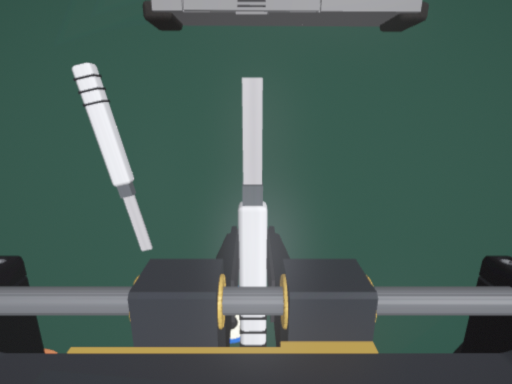

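The wrist view shows the scope's -y face across the top at rows 12–25. The notch ridges are at columns 236–267 and the blade tip is at (252,79). I'll measure these precisely.

Run:
```python
from h import *
c=cam("wrist"); g=cv2.cvtColor(c["frame"],cv2.COLOR_RGB2GRAY).astype(int)
pts=[]
for u in list(range(195,232,3))+list(range(272,315,3)):
    col=g[2:24,u]; d=np.diff(col); i=np.argmin(d); pts.append((u,i+2.5))
print(pts[::4])
k=np.array(pts); m=np.polyfit(k[:,0],k[:,1],1); print(m)
A=onz(c,200,np.polyval(m,200),.058);B=onz(c,310,np.polyval(m,310),.058)
print("yaw scope",np.degrees(np.arctan2(*(B-A)[[1,0]])))
print("edge at 251.5 ", onz(c,251.5,np.polyval(m,251.5),.058)); print("L/R rubber",onz(c,147,15,.05),onz(c,425,12,.05))
print("tip",onz(c,252.5,79,.1966)); print(robot.state()["tool_pos"])
big=cv2.resize(c["frame"][0:100,140:440],None,fx=2.6,fy=2.6,interpolation=cv2.INTER_CUBIC); cv2.imwrite("pics/w3b.png",big[:,:,::-1])
```

```text
[(195, np.float64(9.5)), (207, np.float64(9.5)), (219, np.float64(9.5)), (231, np.float64(9.5)), (281, np.float64(9.5)), (293, np.float64(9.5)), (305, np.float64(9.5))]
[-1.22792914e-17  9.50000000e+00]
yaw scope 18.984662873571605
edge at 251.5  [0.57216614 0.10073406 0.058     ]
L/R rubber [0.48597241 0.06859595 0.05      ] [0.71615633 0.15026868 0.05      ]
tip [0.59374522 0.0404054  0.1966    ]
[ 0.62372686 -0.04545985  0.20065552]
```

View pics/w3b.png

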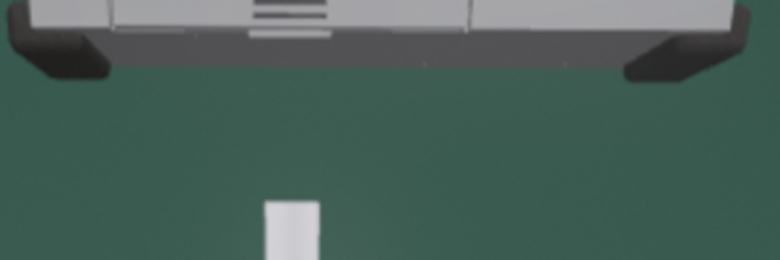

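```bash
python3 -m jog '[[[0,0,-3,0,0],[0,0,-3.5,0,0],[0,0,-3.5,0,0],[0,0,-3,0,0],[0,0,-1.6,0,0],[-0.4,1.2,0,0,0],[-0.4,1.2,0,0,0],[-0.4,1.2,0,0,0],[-0.4,1.1,0,0,0],[0,0,0,0,0]]]' 60
python3 - <<'E'
from h import *
q(["side"],["pry_tip","notch"])
c=cam("wrist"); s=robot.state(); print(s["tool_pos"],s["tool_rot"],s["ft_force"])
a=c["frame"][0:130,180:330]; b=cam("side"); b=b["frame"][180:240,160:270]
o=np.vstack([cv2.resize(a,(600,520)) [120:400],cv2.resize(b,(600,310))]); cv2.imwrite("pics/a4.png",o[:,:,::-1])
E
```

```text
t: 11.25
tool_pos: [0.6075, 0.0025, 0.0551]
tool_rot: [3.141, 0.0, 1.903]
ft_force: [0.4, -1.6, -0.3]
width: 0.0155
grasp_force: 60.0
side tip_of pry_tip 0.7 [0.5798 0.087  0.053 ] [217. 208.]
side tip_of pry_tip 0.64 [ 0.5333 -0.1758  0.0105] [268. 161.]
side tip_of notch 0.58 [0.5712 0.097  0.0538] [218. 212.]
[0.60791201 0.00121391 0.05469913] [3.14131654e+00 1.41624358e-04 1.90141377e+00] [-0.4463595   0.37074627 -1.02160485]
```

View pics/a4.png

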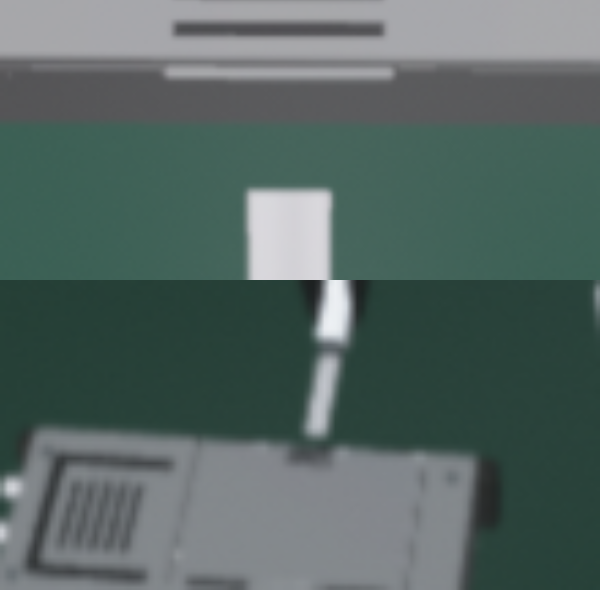

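Wrist crop: the blade tip (289,190) lies just ahead of the notch (centre 279, edge row 62), with a gap of about 15 mm. The side crop shows the same. Inserting.

```bash
python3 -m jog '[[[-0.3,0.5,0,0,0],[-0.2,0.5,0,0,0],[-0.2,0.5,0,0,0],[-0.1,0.4,0,0,0],[-0.1,0.3,0,0,0],[-0.1,0.2,0,0,0],[0,0,0,0,0],[0,0,0.2,0,0],[0,0,0.2,0,0],[0,0,0,0,0]]]' 60
python3 - <<'E'
from h import *
s=robot.state(); print(s["tool_pos"],s["tool_rot"],s["ft_force"],s["ft_torque"])
E
```

```text
t: 12.75
tool_pos: [0.5978, 0.0254, 0.0588]
tool_rot: [3.141, 0.0, 1.902]
ft_force: [-0.0, 0.6, -0.7]
width: 0.0155
grasp_force: 60.0
[0.59780971 0.02541046 0.05884087] [3.14128530e+00 1.79625313e-04 1.90167885e+00] [-0.01505007  0.55591666 -0.71815793] [-0.13641576 -0.15358787 -0.01278158]
```

```bash
python3 -m jog '[[[0,0,0.5,0,0],[0,0.1,0.6,0,0],[-0.05,0.1,0.7,0,0],[-0.1,0.2,0.7,0,0],[-0.1,0.3,0.6,0,0],[-0.1,0.3,0.6,0,0],[-0.1,0.4,0.6,0,0],[-0.15,0.4,0.5,0,0],[0,0,0,0,0],[0,0,0,0,0]]]' 60
python3 - <<'E'
from h import *
s=robot.state(); print(s["tool_pos"],s["tool_rot"],s["ft_force"],s["ft_torque"])
a=cam("wrist")["frame"]; b=cam("side")["frame"][100:290,130:330]
o=np.hstack([cv2.resize(a[:,60:460],(400,384)),cv2.resize(b,(400,380))[:380]] if 0 else [cv2.resize(a[:,60:460],(400,380)),cv2.resize(b,(400,380))]); cv2.imwrite("pics/a5.png",o[:,:,::-1])
E
```

```text
t: 14.0
tool_pos: [0.5917, 0.0437, 0.1066]
tool_rot: [-3.142, -0.0, 1.902]
ft_force: [0.1, 0.8, -0.1]
width: 0.0156
grasp_force: 60.0
[0.59165965 0.04366574 0.10658229] [-3.14156710e+00 -1.96587439e-04  1.90172366e+00] [ 0.07641567  0.81500039 -0.12081996] [ 0.02396104 -0.14368106  0.0410469 ]
```

View pics/a5.png

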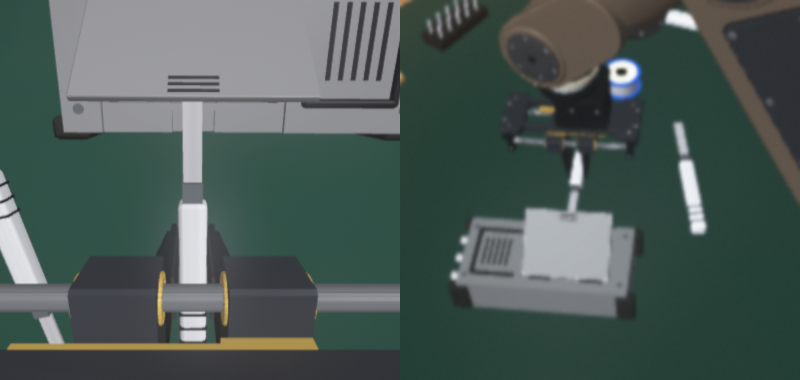

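The cover is riding up on the blade: in the wrist half its edge is raised at row 99, with the blade tip under it. I'll continue on the arc.

```bash
python3 -m jog '[[[-0.2,0.6,0.6,0,0],[-0.2,0.6,0.6,0,0],[-0.25,0.7,0.5,0,0],[-0.25,0.7,0.3,0,0],[-0.25,0.7,0.25,0,0],[-0.3,0.8,0.2,0,0],[-0.25,0.8,0,0,0],[-0.3,0.8,0,0,0],[-0.25,0.8,0,0,0],[-0.25,0.7,-0.25,0,0]]]' 60
python3 -m jog '[[[-0.25,0.7,-0.3,0,0],[-0.25,0.7,-0.3,0,0],[-0.25,0.7,-0.5,0,0],[-0.25,0.7,-0.5,0,0],[-0.2,0.5,-0.4,0,0],[0,0,0,0,0],[0,0,0,0,0],[0,0,0,0,0],[0,0,0,0,0],[0,0,0,0,0]]]' 60
python3 - <<'E'
from h import *
s=robot.state(); print(s["tool_pos"],s["tool_rot"],s["ft_force"],s["ft_torque"])
q(["wrist","side"],["carrier","catch_a_pad","catch_b_pad","cover"])
a=cam("wrist")["frame"]; b=cam("side")["frame"][100:290,130:330]
o=np.hstack([cv2.resize(a[:,60:460],(400,380)),cv2.resize(b,(400,380))]); cv2.imwrite("pics/a6.png",o[:,:,::-1])
E
```

```text
t: 15.35
tool_pos: [0.5665, 0.1161, 0.1286]
tool_rot: [3.141, -0.0, 1.902]
ft_force: [0.2, -0.9, -0.2]
width: 0.0151
grasp_force: 60.0
t: 16.6
tool_pos: [0.5548, 0.1484, 0.1088]
tool_rot: [3.141, 0.0, 1.902]
ft_force: [0.2, -0.6, -0.1]
width: 0.0154
grasp_force: 60.0
[0.55480135 0.14843467 0.1087506 ] [3.14133670e+00 4.54096264e-05 1.90160132e+00] [ 0.22499696 -0.55059168 -0.13960482] [ 0.01065316 -0.10439198 -0.03205093]
wrist tip_of carrier 0.88 [0.5565 0.142  0.0066] [252. 204.]
wrist tip_of catch_a_pad 0.82 [0.5755 0.1574 0.0382] [282. 207.]Traceback (most recent call last):
  File "<stdin>", line 3, in <module>
  File "h.py", line 19, in q
    for d in getattr(models,f)(k,n)[:4]:
             ~~~~~~~~~~~~~~~~~^^^^^
ValueError: it knows: carrier, catch_a_pad, catch_b_pad, hinge, notch, parts_box, pry_grip, pry_tip, pry_tool, reel, scope, seat, tube
```

Run:
```python
from h import *
a=cam("wrist")["frame"]; b=cam("side")["frame"][100:290,130:330]
o=np.hstack([cv2.resize(a[:,60:460],(400,380)),cv2.resize(b,(400,380))]); cv2.imwrite("pics/a6.png",o[:,:,::-1])
```

```text
(no output)
```

View pics/a6.png

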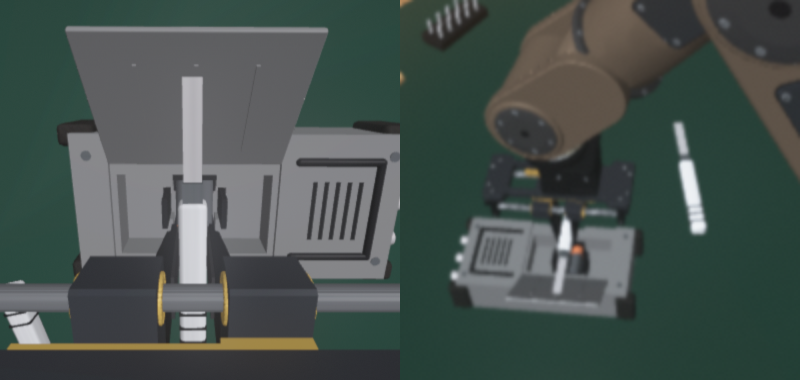

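The cover leans well back (edge at row 30), uncovering the carrier. I'll back off and lay the tool on the free table in front of the scope.

```bash
python3 -m jog '[[[0.3,-0.9,0.2,0,0],[0.9,-2.4,0,0,0],[0.9,-2.6,0,0,0],[0.9,-2.6,0,0,0],[0.9,-2.6,0,0,0],[0.9,-2.6,0,0,0],[0.9,-2.6,0,0,0],[0.9,-2.3,-0.5,0,0],[0.5,-1.2,-1.5,0,0],[0,0,-2,0,0]]]' 60
python3 -m jog '[[[0,0,-2.5,0,0],[0,0,-2,0,0],[0,0,-0.9,0,0],[0,0,-0.4,0,0],[0,0,0,0,0],[0,0,0,0,0],[0,0,0,0,0],[0,0,0,0,0],[0,0,0,0,0],[0,0,0,0,0]]]' 60
```

```text
t: 18.15
tool_pos: [0.6259, -0.0504, 0.0694]
tool_rot: [3.141, 0.0, 1.901]
ft_force: [0.2, 0.2, -0.7]
width: 0.0155
grasp_force: 60.0
t: 19.4
tool_pos: [0.6257, -0.0495, 0.0127]
tool_rot: [3.141, 0.0, 1.902]
ft_force: [0.2, 0.1, 0.2]
width: 0.0154
grasp_force: 60.0
```

```bash
python3 -m jog '[[[0,0,-0.1,0,0],[0,0,0,0,0],[0,0,0,0,0.3],[0,0,0,0,0.5],[0,0,0,0,0.7],[0,0,0,0,0.7],[0,0,0,0,0.7],[0,0,2,0,0.7],[0,0,3,0,0.7],[0,0,3,0,0.7]]]' 60
python3 -m jog '[[[0,0,4,0,0.7],[0,0,4,0,0.7],[-0.7,2,3,0,0.7],[-0.9,2.6,1,0,0.7],[-0.9,2.6,0,0,0.7],[-0.9,2.6,0,0,0.7],[-0.9,2.6,0,0,0.7],[0,0,0,0,0.7],[0,0,0,0,0.7],[0,0,0,0,0.7]]]' 60
python3 - <<'E'
from h import *
s=robot.state(); print(s["tool_pos"],s["tool_rot"],s["width"])
q(["wrist","wrist","side"],["carrier","catch_a_pad","seat","pry_tool","pry_tip","hinge"])
c=cam("wrist"); save(c,"w7.png")
E
```

```text
t: 20.65
tool_pos: [0.6258, -0.0495, 0.0939]
tool_rot: [3.141, 0.0, 1.902]
ft_force: [0.5, -0.6, 0.5]
width: 0.0666
grasp_force: 0.0
t: 21.9
tool_pos: [0.583, 0.0737, 0.212]
tool_rot: [3.141, 0.0, 1.901]
ft_force: [0.4, -0.5, 0.0]
width: 0.0664
grasp_force: 0.0
[0.58298981 0.07372295 0.21195001] [3.14121770e+00 2.26850567e-04 1.90088788e+00] 0.06643406424942556
wrist tip_of carrier 0.78 [0.5561 0.1447 0.0102] [251. 105.]
wrist tip_of catch_a_pad 0.54 [0.5766 0.1542 0.0399] [273. 103.]
wrist tip_of seat 0.46 [0.5769 0.0988 0.0535] [255. 157.]
wrist tip_of pry_tool 0.65 [ 6.325e-01 -7.100e-02 -1.000e-04] [253. 282.]
wrist tip_of pry_tip 0.86 [0.595  0.0346 0.0069] [252. 204.]
wrist tip_of hinge 0.73 [0.5398 0.1838 0.0545] [247.  58.]
wrist tip_of carrier 0.89 [0.5568 0.145  0.0064] [251. 105.]
wrist tip_of catch_a_pad 0.63 [0.5772 0.1563 0.0414] [274. 102.]
wrist tip_of seat 0.58 [0.5407 0.1868 0.0546] [249.  56.]
wrist tip_of pry_tool 0.75 [ 6.348e-01 -7.010e-02 -1.000e-04] [254. 282.]
wrist tip_of pry_tool 0.71 [ 0.453  -0.0476 -0.003 ] [126. 226.]
wrist tip_of pry_tip 0.9 [0.5947 0.0348 0.0094] [251. 205.]
wrist tip_of hinge 0.55 [0.5394 0.187  0.0543] [248.  55.]
side tip_of carrier 0.63 [0.533  0.1409 0.0377] [223. 231.]
side tip_of carrier 0.5 [0.5545 0.1458 0.0113] [216. 236.]
side tip_of catch_a_pad 0.44 [0.576  0.1559 0.0373] [207. 230.]
side tip_of seat 0.89 [0.5575 0.1458 0.0103] [215. 235.]
side tip_of pry_tool 0.78 [ 0.4539 -0.048   0.0012] [275. 199.]
side tip_of pry_tool 0.74 [ 0.6065 -0.4193 -0.0007] [275. 112.]
side tip_of pry_tool 0.53 [ 0.6327 -0.0722  0.0018] [226. 176.]
side tip_of pry_tip 0.72 [ 0.7557 -0.4081  0.0083] [237. 101.]
side tip_of pry_tip 0.64 [ 0.53   -0.1737  0.0104] [268. 162.]
side tip_of pry_tip 0.43 [0.5966 0.0377 0.0113] [220. 203.]
side tip_of hinge 0.89 [0.5393 0.1837 0.059 ] [214. 238.]
```

View pics/w7.png

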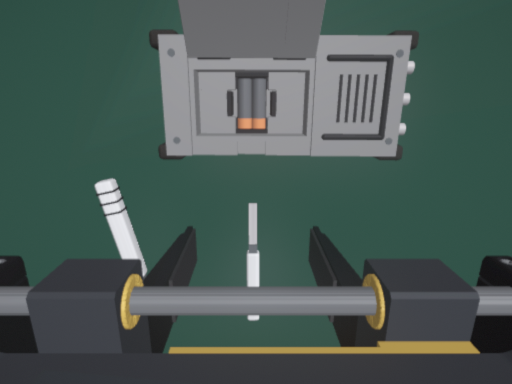

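The tool lies flat at (253,260). The carrier's catches are at (230,103) and (273,103), with its cells between them. Computing the shift to the carrier.

Run:
```python
from h import *
c=cam("wrist"); s=robot.state(); p=s["tool_pos"]
a=onz(c,273,103,.051);b=onz(c,230,103,.051); m=(a+b)/2; print(a,b,np.linalg.norm(a-b),m,"delta cm",(m-p)*100)
P=np.array([.5562,.1465,0]); d=P-p; print((d*100).round(2)); y=s["tool_rot"][2]-np.pi/2
print("lateral mm",1000*((m-p)[:2]@[np.cos(y),np.sin(y)]),"along",1000*((m-p)[:2]@[-np.sin(y),np.cos(y)]))
```

```text
[0.57592925 0.15490622 0.051     ] [0.53616797 0.14123051 0.051     ] 0.04204741425263227 [0.55604861 0.14806836 0.051     ] delta cm [ -2.66884862   7.35535612 -16.06480991]
[ -2.65   7.2  -21.16]
lateral mm -1.3418183047997523 along 78.23427115209427
```

```bash
python3 -m jog '[[[-0.7,1.8,-1,0,0.7],[-0.7,1.8,-2,0,0.7],[-0.7,1.9,-2.5,0,0.7],[-0.57,1.8,-2.5,0,0.7],[0,0,-2.5,0,0.7],[0,0,-2,0,0.7],[0,0,-1.5,0,0.7],[0,0,0,0,0.7],[0,0,0,0,0.7],[0,0,0,0,0.7]]]' 30
python3 - <<'E'
from h import *
s=robot.state(); print(s["tool_pos"],s["tool_rot"],s["ft_force"])
c=cam("wrist"); save(c,"w8.png")
E
```

```text
t: 24.3
tool_pos: [0.5563, 0.1476, 0.0724]
tool_rot: [3.14, 0.0, 1.902]
ft_force: [-0.1, 1.2, -0.8]
width: 0.0664
grasp_force: 0.0
[0.55634459 0.14759304 0.07239159] [3.14029508e+00 2.36378131e-04 1.90160844e+00] [-0.12874533  1.22356231 -0.82150877]
```

View pics/w8.png

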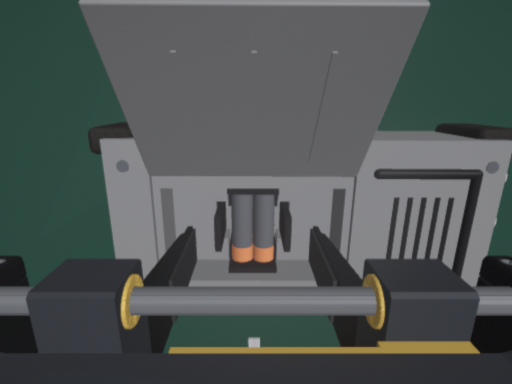

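The fingers straddle the carrier symmetrically: catches at columns 220 and 286, fingertips at 190 and 316. I'll lower and squeeze.

```bash
python3 -m jog '[[[0,0,-1.2,0,0.7],[0,0,-1.2,0,0.7],[0,0,-0.8,0,0.7],[0,0,-0.3,0,0.7],[0,0,0,0,0.7],[0,0,0,0,0.3],[0,0,0,0,0.3],[0,0,0,0,0.3],[0,0,0,0,0.3],[0,0,0,0,0.3]]]' 35
```

```text
t: 25.6
tool_pos: [0.5562, 0.1476, 0.037]
tool_rot: [3.141, 0.0, 1.902]
ft_force: [-0.9, 0.4, 5.2]
width: 0.0361
grasp_force: 35.0
```

```bash
python3 -m jog '[[[0,0,0.3,0,0.3],[0,0,0.5,0,0.3],[0,0,0.8,0,0.3],[0,0,1,0,0.3],[0,0,1.2,0,0.3],[0,0,1.5,0,0.3],[0,0,1.5,0,0.3],[0,0,1.5,0,0.3],[0,0,0,0,0.3],[0,0,0,0,0.3]]]'
python3 - <<'E'
from h import *
q(["wrist","side"],["carrier","catch_a_pad"])
c=cam("wrist"); b=cam("side")
o=np.hstack([cv2.resize(c["frame"][:,60:460],(400,380)),cv2.resize(b["frame"][100:290,130:330],(400,380))]); cv2.imwrite("pics/a9.png",o[:,:,::-1])
E
```

```text
t: 26.85
tool_pos: [0.5558, 0.1475, 0.1194]
tool_rot: [-3.141, -0.0, 1.902]
ft_force: [0.1, 0.2, -1.6]
width: 0.0364
grasp_force: 35.0
wrist tip_of carrier 0.9 [0.5568 0.1467 0.0881] [254. 230.]
wrist tip_of carrier 0.44 [0.5387 0.1845 0.0563] [247. 159.]
wrist tip_of catch_a_pad 0.68 [0.571  0.1532 0.1216] [282. 252.]
side tip_of carrier 0.6 [0.5547 0.1472 0.0914] [214. 219.]
side tip_of catch_a_pad 0.42 [0.5763 0.1532 0.1207] [204. 212.]
side tip_of catch_a_pad 0.26 [0.5412 0.1805 0.0564] [214. 238.]
```

View pics/a9.png

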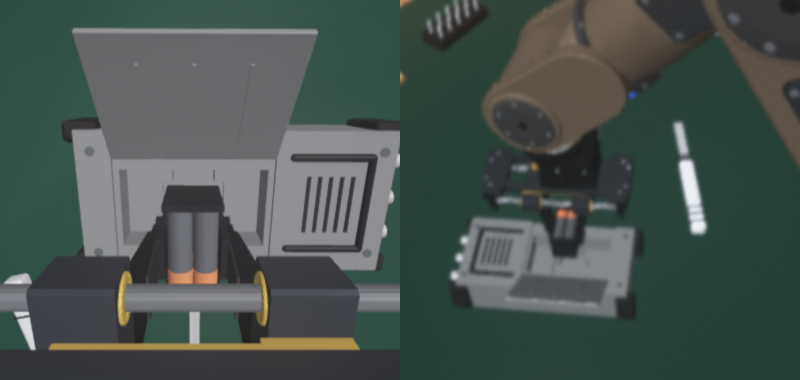

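The carrier is out between the fingers and the compartment is empty. I'll raise it further, settle and hand in.

```bash
python3 -m jog '[[[0,0,0.7,0,0.3],[0,0,1.2,0,0.3],[0,0,1.5,0,0.3],[0,0,1.5,0,0.3],[0,0,1.2,0,0.3],[0,0,0.7,0,0.3],[0,0,0,0,0.3],[0,0,0,0,0.3],[0,0,0,0,0.3],[0,0,0,0,0.3]]]'
python3 - <<'E'
from h import *
q(["wrist","side"],["carrier","catch_a_pad","pry_tool"])
c=cam("wrist"); b=cam("side")
o=np.hstack([cv2.resize(c["frame"][:,60:460],(400,380)),cv2.resize(b["frame"][100:290,130:330],(400,380))]); cv2.imwrite("pics/a10.png",o[:,:,::-1])
E
```

```text
t: 28.5
tool_pos: [0.556, 0.1475, 0.1873]
tool_rot: [-3.141, -0.0, 1.902]
ft_force: [-0.3, -0.5, -0.8]
width: 0.0366
grasp_force: 35.0
wrist tip_of carrier 0.72 [0.556  0.1443 0.158 ] [252. 234.]
wrist tip_of catch_a_pad 0.94 [0.5679 0.1546 0.1912] [278. 249.]
wrist tip_of pry_tool 0.94 [ 0.6337 -0.07    0.0016] [255. 344.]
side tip_of carrier 0.59 [0.5568 0.1456 0.1619] [211. 203.]
side tip_of catch_a_pad 0.51 [0.5763 0.1527 0.1906] [202. 195.]
side tip_of pry_tool 0.67 [ 0.4505 -0.0479  0.0023] [276. 200.]
side tip_of pry_tool 0.66 [ 0.6204 -0.0505  0.0063] [226. 181.]
side tip_of pry_tool 0.6 [ 0.605  -0.4182  0.0007] [276. 112.]
side tip_of pry_tool 0.56 [ 0.6289 -0.0684  0.0013] [227. 177.]
```

```bash
python3 -c "
from station import robot
print(robot.job_done())"
```

```text
the job is handed in; nothing more can be done
None
```

I handed the job in at about 28.5 s of robot time: the blade started the cover and swung it back to about 2.4 rad, the tool lies flat on the table, and the carrier is held level by its pinched catches about 10 cm above the scope; I viewed 12 pictures, two over the limit of 10, and no verdict was returned.

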